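# Clamp a bracket under the sprung finger of a scanning fixture

## Robot

A 7-joint arm with a two-finger parallel gripper is mounted at the origin on the work surface. World frame = base frame: x ahead of the robot, y to its left, z up, the work surface at z = 0. Lengths are in m, angles in rad, forces in N, time in s.
With the tool pointing down it reaches from about 0.35 to 0.9 m from the base axis. Payload 7.2 kg.
Tool frame: the origin (TCP) lies midway between the tips of the shut fingers; the grasp point (between the pads) lies 19 mm behind it (hold_point_z is the distance from the TCP to the grasp point, in m); z points along the fingers, y is the direction in which the jaws open and shut (so a half turn about z gives the same grasp; the last joint's range is limited). The gripper opens to 85 mm and grips with 20 to 120 N. Pads are 22 mm wide; open, the fingers measure 114 mm over their backs; the gripper's body (76 mm by 85 mm) begins 54 mm behind the grasp point. The pads swing forward as they close: fully open they stand 13 mm farther back than shut.
Start: joints at [1.107, 0.411, -0.013, 1.596, 0.006, 1.134, -0.082], TCP at [0.241, -0.577, 0.231] pointing down, gripper open.
Joint ranges: [-2.95, 2.95], [-0.29, 1.99], [-1.47, 1.44], [0.14, 2.54], [-1.03, 4.17], [0.13, 1.85], [-2.86, 2.86]. Speed limits (rad/s): [2.39, 2.39, 3.01, 3.01, 3.14, 3.14, 3.14].

## Interface

Orientations are given as a rotation vector (axis times angle).
In Python, from station import sense, camera, job_done, hold_point_z gives the robot as it stands.
- The arm moves only by the tool jog_arm, never from a script. Its argument "motion" is a list of rows, each a list of 7 numbers: the turn, a rotation vector about the tool's x, y, z in units of 10 degrees (1.0 is 10 degrees), then the shift along the tool's x, y, z in units of 30 mm (1.0 is 30 mm), then the opening in per cent of the stroke, from 0 (shut) to 100 (fully open). In form: [[rx, ry, rz, x, y, z, hand], ...]. A call has 1 to 8 rows; each row is the pose to reach, as a shift and turn from the pose commanded when the call began, along the tool's axes at that moment; what a row does not reach only later rows make up. A row lasts 1/8 s, in which the tool goes at most 62.5 mm and 10.7 degrees, less where a joint would pass 70% of its speed; a pose out of reach is approached as far as the arm can. A call with a gripper value outside its range is refused whole. The fingers move at their own pace and stop on an object; "force" is the grip in N (left out, the last holds). Time passes only in rows, so rows that repeat a pose let the fingers close. It gives the time, the measured TCP pose, the force and the opening at its end, in the units of the state.
- sense(): the state, without advancing time (a new reading comes with each control period).
- camera(name): name is "side" or "top" or "wrist"; returns a dict with "image" (480x640x3 uint8, red, green, blue), "fov_y" (degrees; the focal length in pixels is half the picture's height over the tangent of half this angle, whatever the lens; pixels are square), "cx", "cy" (the principal point, pixels), "rvec" (rotation vector, rad) and "tvec" (3), from world to camera coordinates, as OpenCV has them. Camera axes: x right, y down, z forward; pixel columns grow to the right and rows downward; lengths in m; the calibration is good to about 2 mm. The wrist camera is an equidistant fisheye: a pixel r from the principal point sees the ray r / f radians off the axis. A picture is of the moment at which its call begins. There is no depth.
- job_done(): hands the job in, once; it reports no verdict.
The state is a dict: "time": time; "joint_positions": joint angles; "joint_velocities": joint speeds; "joint_efforts": joint torques, N m; "eef_pos": TCP position; "tool_rot": TCP orientation; "contact_force": force on the tool from outside, world axes, zero at the start; "wrist_torque": the same for the moment, N m; "gripper_width": finger opening in m.
Only numpy, scipy, OpenCV 4.12 (cv2) and the standard library are available. Lean on these libraries where they do the work, as an engineer would, in place of code of your own. Each camera call takes 0.05 s, during which the arm holds its last target. There are 200 camera calls.

## Task

Take the angle bracket off the table and load it in the fixture on the scanning turntable: slide its foot, bevelled toe first, along the nest between the guide rails so that it lifts the sprung hold-down finger, and go on until the finger's pilot drops into the hole in the foot and the finger bears down on it; then let go. Work by feel and never lean hard on the fixture, and do not disturb the scan targets on the turntable or the other things on the table.

Things in the scene. Friction and masses are not known exactly. Their poses are not given: they have to be found in the camera images.
- bracket_leg (a point): Centre of the upright leg of the loose aluminium angle bracket (L-shaped, 250 g, standing on its foot), half-way up, 40 mm above the foot's underside. Leg: 10 mm thick (x), 50 wide (y), 80 high from the foot's underside. x points along the foot to its toe. Grip it across the thickness, about 60 mm up, clear of the hold-down finger.
- bracket_hole (a point): Centre of the through hole in the bracket's foot, on its upper face: 11.5 mm across, edge broken 0.5 mm, 74 mm in front of the leg's middle plane. Axes as bracket_leg. The foot is 14 mm thick and 50 wide.
- bracket_toe (a point): Tip of the bracket's foot at its underside, 111 mm in front of the leg's middle plane. The last 24 mm of the foot are bevelled on top, from 14 down to 2 mm thick at the toe. Axes as bracket_leg. The foot also reaches 5 mm behind the leg's middle plane.
- fixture: Steel clamping fixture on the black turntable disc (330 mm across, top 42 mm above the table). Origin: centre of its base plate's underside, on the disc; x is the way the bracket slides in, z up. Base plate 250 (x) by 84 by 10 mm thick: its upper face is the nest floor. Two guide rails 9 mm high stand on it, x = -75 to 50 mm, 51.6 apart inside.
- nest_mouth (a point): Middle of the flared mouth of the guide rails, on the nest floor, at x = -109 mm in the fixture's frame: 60 mm wide here, narrowing to 51.6 mm at the rails' start 34 mm further in. Axes as the fixture.
- finger_slot (a point): Middle of the slot in the hold-down finger, a slotted steel arm that comes from its pivot 85 mm beyond this point back over the nest and ends 28 mm before it. Here 20 mm above the nest floor with the finger down, at x = 20 mm in the fixture's frame; the bar is 8 mm high and 20 wide. It moves with the finger.
- clamp: Clevis that carries the finger; origin on the finger's pivot, 20 mm above the nest floor, x = 105 mm in the fixture's frame. In the finger's slot a spindle is clamped: nut on top (up to 31 mm above the floor), a flat rubber foot 18 mm across below, and from it a bevel-ended pilot 8.4 mm across, 8 mm long. It sits anywhere up to 14 mm either way of the slot's middle, as last used; not measured.
- finger (a joint): Angle of the sprung, damped finger, rad: 0 down at rest (pilot tip 3 mm above the nest floor), growing as it is lifted. It presses down with 5 to 9 N. 0.11 to 0.16 while the pilot rides on top of the foot; 0.03 to 0.05 with the pilot in the hole and the rubber foot bearing on the bracket, which then locks after 1.5 mm of slide either way. A light finger: over 25 N strains it.
- target_a: Scan target on the turntable beside the fixture: two black dotted balls, 28 across, one above the other on a stem with a round magnet foot, 80 high; origin at the centre of its underside. To be left alone.
- target_b: Another such scan target on the turntable. To be left alone.
- target_c: Another such scan target on the turntable. To be left alone.
- tube: Short steel tube standing on the table, 25 across, 65 high; origin at the centre of its underside. To be left alone.
- driver: Screwdriver lying on the table, 160 long. To be left alone.
- gauge_block: Flat steel gauge block on the table, 35 by 60 by 9. To be left alone.
- bearing_ring: Dark steel bearing ring on the table, 52 across, 14 high. To be left alone.

How it is judged:
By the outcome, as a careful person would: the job done as asked, in the order asked, and still so for the second after the job is handed in, with the robot touching nothing.
It also fails if it takes over 61 s, if anything falls off the work surface, if the arm or the gripper's body presses on something with over 40 N, if the wrist force passes 120 N, or if a joint passes its speed limit or range.

## Working session

There is one attempt and no reset: what is moved stays moved. The work goes in short steps, Python scripts to look and compute and a tool call to move; the robot and the scene stay as the last step left them, time stands still between calls to the robot, and variables do not carry over. Pictures are saved under pics/ and viewed, about 8 in all and at most 12, crops included, and the job is handed in when it is done.

Besides the shell and the picture viewer there is one more tool, called after "Request:" by a JSON object that holds its "method" and its "body". jog_arm: Moves the arm, as the interface text tells. Its arguments: {"type":"object","properties":{"motion":{"type":"array","items":{"type":"array","items":{"type":"number"}}},"force":{"type":"number"}},"required":["motion"]}

```bash
mkdir -p pics; cat > h.py <<'E'
import numpy as np,cv2,pickle
from scipy.spatial.transform import Rotation as R
def grab(n,tag):
    from station import camera
    c=camera(n); pickle.dump(c,open(f'pics/{tag}.pkl','wb')); cv2.imwrite(f'pics/{tag}.png',c['image'][:,:,::-1]); return c
def load(tag): return pickle.load(open(f'pics/{tag}.pkl','rb'))
def f(c): return 240/np.tan(np.radians(c['fov_y'])/2)
def ray(c,u,v,fish=False):
    x=(u-c['cx'])/f(c); y=(v-c['cy'])/f(c)
    if fish:
        r=np.hypot(x,y); s=np.sin(r)/max(r,1e-9); d=np.array([x*s,y*s,np.cos(r)])
    else: d=np.array([x,y,1.])
    M=R.from_rotvec(np.ravel(c['rvec'])).as_matrix()
    return -M.T@np.ravel(c['tvec']), M.T@d
def onz(c,u,v,z,fish=False):
    o,d=ray(c,u,v,fish); return o+d*(z-o[2])/d[2]
def proj(c,p,fish=False):
    M=R.from_rotvec(np.ravel(c['rvec'])).as_matrix(); q=M@np.asarray(p,float)+np.ravel(c['tvec'])
    if fish:
        th=np.arctan2(np.hypot(q[0],q[1]),q[2]); k=th/np.hypot(q[0],q[1])
        return np.array([c['cx']+f(c)*k*q[0],c['cy']+f(c)*k*q[1]])
    return np.array([c['cx'],c['cy']])+f(c)*q[:2]/q[2]
E
python3 - <<'E'
from h import *
from station import sense,hold_point_z
print(sense(),hold_point_z)
for n in('top','side'):
    c=grab(n,n+'0'); print(n,c['fov_y'],c['cx'],c['cy'],ray(c,320,240))
E
```

```text
{'time': 0.0, 'joint_positions': array([ 1.10676653,  0.41191042, -0.0127142 ,  1.59702962,  0.00560792,
        1.1343102 , -0.08221373]), 'joint_velocities': array([-0.00035643, -0.00043435,  0.00100839,  0.00179647,  0.00103063,
       -0.00068857,  0.00012022]), 'joint_efforts': array([ 8.07175693e-04, -6.00627851e+01,  6.82072397e-01, -2.99408627e+01,
        1.37218687e-02,  1.05504142e-02, -1.67983558e-05]), 'eef_pos': array([ 0.24075456, -0.57623539,  0.23045241]), 'tool_rot': array([-3.07872815e+00, -6.17434572e-01,  6.86133272e-04]), 'contact_force': array([-0.26862843, -0.25053198,  0.37156123]), 'wrist_torque': array([-0.04212456,  0.02085721, -0.05026715]), 'gripper_width': 0.0857397854967734} 0.0187
top 45.85903009197763 321.78014116829667 236.97978848716966 (array([ 0.3703483 , -0.12155002,  1.19442518]), array([ 0.13840803,  0.00396558, -0.99038663]))
side 52.19203614273804 321.76950739190187 233.54376465191336 (array([0.44555744, 0.54270896, 0.6475794 ]), array([ 0.09634558, -0.76237879, -0.64006466]))
```

View pics/top0.png

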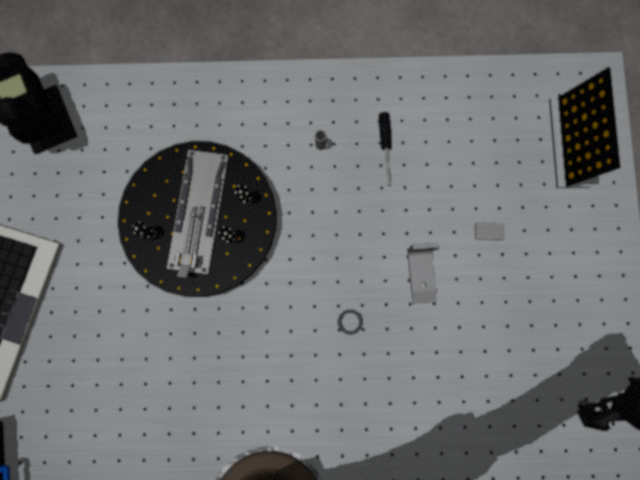

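View pics/side0.png

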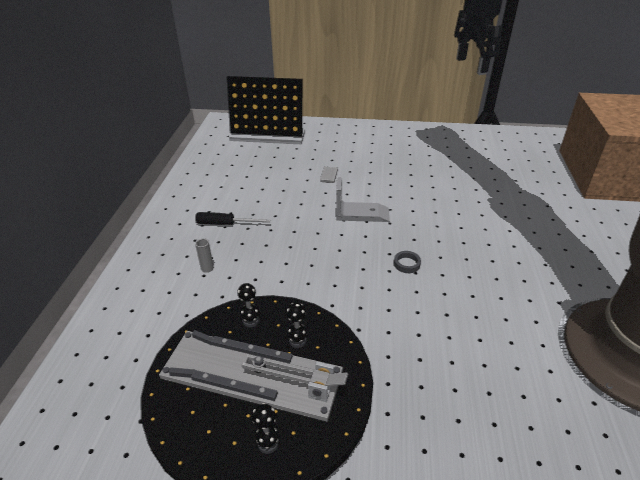

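Top: the fixture lies at about (200,212) with its mouth at the top (far side) and its clevis at (185,265). The bracket is at (422,275), leg at row 247, toe at row 300, pointing toward the robot like the fixture. Side: the same things, spindle nut at (259,361). I'll zoom in next.

```bash
python3 - <<'E'
from h import *
t=load('top0')['image'][:,:,::-1]; s=load('side0')['image'][:,:,::-1]
a=cv2.resize(t[135:290,115:285],None,fx=3.5,fy=3.5,interpolation=cv2.INTER_CUBIC)
b=cv2.resize(t[235:312,395:450],None,fx=3.5,fy=3.5,interpolation=cv2.INTER_CUBIC)
im=np.zeros((600,800,3),np.uint8); im[:a.shape[0],:a.shape[1]]=a; im[:b.shape[0],600:600+b.shape[1]]=b
cv2.imwrite('pics/c1.png',cv2.convertScaleAbs(im,alpha=1.4))
a=cv2.resize(s[280:460,140:380],None,fx=3.2,fy=3.2,interpolation=cv2.INTER_CUBIC)
cv2.imwrite('pics/c2.png',cv2.convertScaleAbs(a,alpha=1.3))
E
```

```text
(no output)
```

View pics/c1.png

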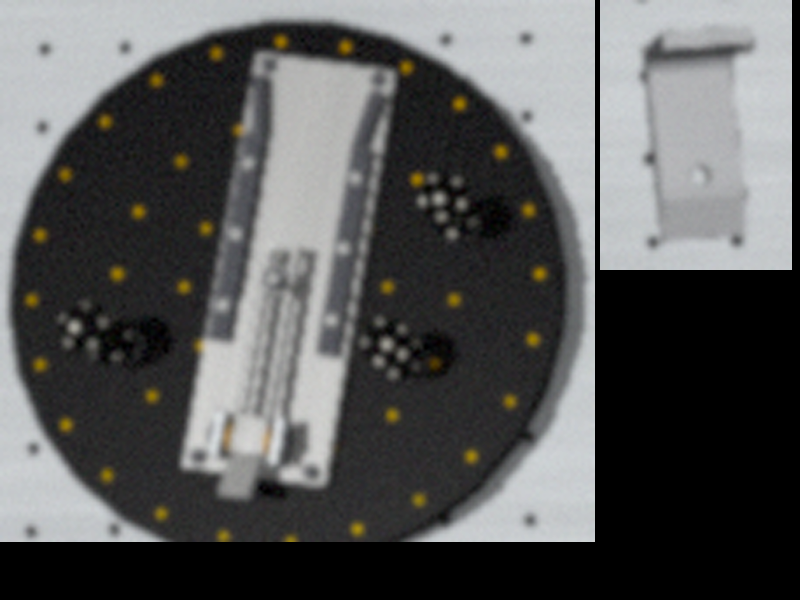

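View pics/c2.png

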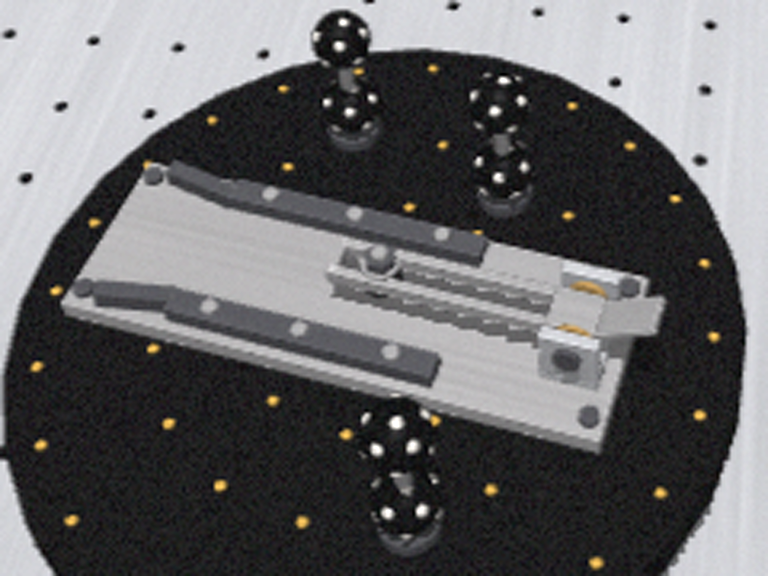

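Crop: top-view plate corners are at (255,52), (397,72), (327,487), (182,467), bracket toe at (660,240)–(745,238), hole at (702,175). In the side crop the spindle nut is at (380,255), near the finger's free end. I'll turn these into positions.

```bash
python3 - <<'E'
from h import *
np.set_printoptions(precision=4,suppress=True)
t=load('top0'); s=load('side0')
T=lambda u,v,z:onz(t,u/3.5+115,v/3.5+135,z)
B=lambda u,v,z:onz(t,(u-600)/3.5+395,v/3.5+235,z)
S=lambda u,v,z:onz(s,u/3.2+140,v/3.2+280,z)
print('cam top',ray(t,320,240)[0])
for F,P in((T,[(255,52),(397,72),(327,487),(182,467)]),(S,[(62,303),(150,163),(648,278),(600,440)])):
    c=np.array([F(u,v,.052) for u,v in P]);print(c)
    m=(c[0]+c[1])/2;e=(c[2]+c[3])/2;print('ctr',c.mean(0),'len',np.linalg.norm(m-e),'w',np.linalg.norm(c[0]-c[1]),np.linalg.norm(c[2]-c[3]),'ang',np.degrees(np.arctan2(*(e-m)[[1,0]])))
print('hole',B(702,175,.014),'toe',B(660,240,.002),B(745,238,.002))
print('legtop',[B(*p,.08) for p in((652,50),(665,30),(753,40),(745,28))],'leg/foot edge',B(650,62,.014),B(735,60,.014),'bevel start',B(657,200,.014),B(743,195,.014))
# nut both views
o,d=ray(t,275/3.5+115,275/3.5+135);p,e=ray(s,380/3.2+140,252/3.2+280)
A=np.c_[d,-e];k=np.linalg.lstsq(A,p-o,rcond=None)[0];print('nut',o+d*k[0],p+e*k[1])
# side bracket hole
print('side hole',onz(s,373,210,.014), 'side legtop', onz(s,338,180,.08))
for nm,u,v in(('tB',440,190),('tC',380,340),('tA',80,325)):print(nm,T(u,v,.042+.066))
for nm,u,v,z in(('ring',350,321,.014),('gauge',489,231,.009),('tube',320,134,.065)):print(nm,onz(t,u,v,z))
E
```

```text
cam top [ 0.3703 -0.1216  1.1944]
[[0.726  0.154  0.052 ]
 [0.7117 0.0694 0.052 ]
 [0.4657 0.1096 0.052 ]
 [0.4792 0.1934 0.052 ]]
ctr [0.5956 0.1316 0.052 ] len 0.24953077399127832 w 0.08576273138682676 0.08490899376890568 ang 170.82777672259226
[[0.7281 0.156  0.052 ]
 [0.7151 0.0744 0.052 ]
 [0.4693 0.1142 0.052 ]
 [0.4825 0.1955 0.052 ]]
ctr [0.5987 0.135  0.052 ] len 0.2488777028941814 w 0.08259815547227335 0.08235695151806913 ang 170.82583495401565
hole [ 0.436  -0.3308  0.014 ] toe [ 0.3986 -0.306   0.002 ] [ 0.3986 -0.3567  0.002 ]
legtop [array([ 0.5034, -0.2943,  0.08  ]), array([ 0.5146, -0.3022,  0.08  ]), array([ 0.5078, -0.3516,  0.08  ]), array([ 0.5147, -0.3474,  0.08  ])] leg/foot edge [ 0.5041 -0.303   0.014 ] [ 0.5041 -0.3539  0.014 ] bevel start [ 0.4219 -0.3035  0.014 ] [ 0.4236 -0.3545  0.014 ]
nut [0.5852 0.1342 0.0807] [0.5856 0.1342 0.0808]
side hole [ 0.438  -0.3256  0.014 ] side legtop [ 0.5163 -0.3351  0.08  ]
tB [0.6261 0.0359 0.108 ]
tC [0.5419 0.0694 0.108 ]
tA [0.5542 0.2359 0.108 ]
ring [ 0.3656 -0.1748  0.014 ]
gauge [ 0.5469 -0.4741  0.009 ]
tube [ 0.7492 -0.122   0.065 ]
```

```bash
cat >> h.py <<'E'
def pose(yawdeg):  # tool down, tool y at world angle yawdeg
    a=np.radians(yawdeg); y=np.array([np.cos(a),np.sin(a),0]); z=np.array([0,0,-1.]); return R.from_matrix(np.c_[np.cross(y,z),y,z])
def jog(p,yaw,p0=None,r0=None):
    if p0 is None:
        from station import sense
        s=sense(); p0,r0=s['eef_pos'],R.from_rotvec(s['tool_rot'])
    d=r0.inv().apply(np.asarray(p)-p0)/.03; w=np.degrees((r0.inv()*pose(yaw)).as_rotvec())/10
    print('jog',np.round(w,3),np.round(d,3))
E
python3 -c "
from h import *
jog([.5095,-.329,.19],1)"
```

```text
jog [-8.000e-03 -5.000e-03 -6.832e+00] [11.444 -4.149  1.356]
```

Request:
{"method": "jog_arm", "body": {"motion": [[0,0,-6.83,11.44,-4.15,1.35,100],[0,0,-6.83,11.44,-4.15,1.35,100],[0,0,-6.83,11.44,-4.15,1.35,100],[0,0,-6.83,11.44,-4.15,1.35,100],[0,0,-6.83,11.44,-4.15,1.35,70],[0,0,-6.83,11.44,-4.15,1.35,70],[0,0,-6.83,11.44,-4.15,1.35,70],[0,0,-6.83,11.44,-4.15,1.35,70]]}}

```text
time: 1.1
eef_pos: [0.5096, -0.3291, 0.1902]
tool_rot: [-2.201, -2.24, 0.0]
contact_force: [-0.6, -0.6, -0.6]
gripper_width: 0.0597
```

```bash
python3 - <<'E'
from h import *
from station import sense
s=sense();print(s['time'],s['eef_pos'],s['tool_rot'],s['gripper_width'])
c=grab('wrist','w1');print(c['fov_y'],c['cx'],c['cy'],ray(c,320,240,True)[0]); c=grab('top','top1')
p=lambda q:np.round(proj(load('w1'),q,True))
print(p([.5095,-.329,.08]),p([.3986,-.331,.002]),p([.436,-.331,.014]))
E
```

```text
1.1 [ 0.50956513 -0.32906453  0.19017629] [-2.20122455e+00 -2.23992958e+00  4.96382386e-04] 0.05966617335910231
65.70646984690485 318.18886204460404 240.3770393904382 [ 0.50823264 -0.2434292   0.33187116]
[319. 239.] [202. 212.] [237. 216.]
```

View pics/w1.png

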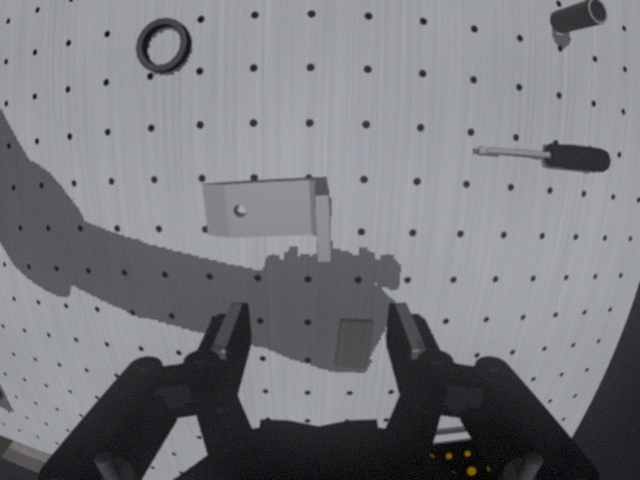

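Wrist: leg top face spans (317,196)–(331,262), hole at (240,211), toe corners (203,183) and (211,237).

```bash
python3 - <<'E'
from h import *
np.set_printoptions(precision=4,suppress=True)
c=load('w1')
for n,u,v,z in(('l',317,196,.08),('l',329.5,196,.08),('l',331,262,.08),('l',318,262,.08),('hole',240,211,.014),('toe',203,183,.002),('toe',211,237,.002),('tube',588,10,.065)):print(n,onz(c,u,v,z,True))
E
```

```text
l [ 0.5079 -0.2979  0.08  ]
l [ 0.5165 -0.2977  0.08  ]
l [ 0.5189 -0.3469  0.08  ]
l [ 0.5094 -0.3471  0.08  ]
hole [ 0.439  -0.3265  0.014 ]
toe [ 0.4018 -0.3028  0.002 ]
toe [ 0.4063 -0.3556  0.002 ]
tube [ 0.7359 -0.1239  0.065 ]
```

```bash
python3 -c "
from h import *
jog([.5130,-.3232,.0415],2.8)"
```

```text
jog [-0.005  0.001 -0.2  ] [0.236 0.146 4.967]
```

Request:
{"method": "jog_arm", "body": {"motion": [[0,0,-0.2,0.24,0.15,1.5,70],[0,0,-0.2,0.24,0.15,3.0,70],[0,0,-0.2,0.24,0.15,4.3,70],[0,0,-0.2,0.24,0.15,4.97,70],[0,0,-0.2,0.24,0.15,4.97,25],[0,0,-0.2,0.24,0.15,4.97,5],[0,0,-0.2,0.24,0.15,4.97,0],[0,0,-0.2,0.24,0.15,4.97,0]], "force": 60}}

```text
time: 2.2
eef_pos: [0.5146, -0.3229, 0.0434]
tool_rot: [2.162, 2.276, -0.0]
contact_force: [-1.5, -0.5, 6.7]
gripper_width: 0.0092
```

Request:
{"method": "jog_arm", "body": {"motion": [[0,0,0,0,0,0,0],[0,0,0,0,0,0,0]]}}

```text
time: 2.45
eef_pos: [0.5146, -0.3229, 0.0434]
tool_rot: [2.162, 2.276, -0.0]
contact_force: [-1.9, 0.3, 6.8]
gripper_width: 0.0092
```

```bash
python3 - <<'E'
from h import *
from station import sense
s=sense();print(s)
grab('side','s2')
c=grab('wrist','w2')['image'][:,:,::-1]
a=load('s2')['image'][:,:,::-1][60:360,200:600]
im=np.hstack([cv2.resize(c,(400,300)),a]);cv2.imwrite('pics/v2.png',im)
E
```

```text
{'time': 2.45, 'joint_positions': array([ 0.71724247,  0.61812294, -0.32757267,  1.7866987 ,  0.26986756,
        0.77852364,  0.30460452]), 'joint_velocities': array([-2.46110236e-04, -1.35341126e-03, -2.92485783e-05,  1.11738169e-03,
        6.66433304e-04, -1.36373181e-03,  6.23652492e-04]), 'joint_efforts': array([-7.29311407e-01, -6.12284517e+01, -5.11350632e+00, -2.16537863e+01,
       -1.05124698e-01, -7.77056236e-01,  8.12278624e-03]), 'eef_pos': array([ 0.51455299, -0.3229386 ,  0.04337215]), 'tool_rot': array([ 2.16183823e+00,  2.27627929e+00, -1.02284370e-04]), 'contact_force': array([-1.90345015,  0.27253457,  6.83713891]), 'wrist_torque': array([-0.01078221,  0.50229576, -0.06355762]), 'gripper_width': 0.009232982406289478}
```

View pics/v2.png

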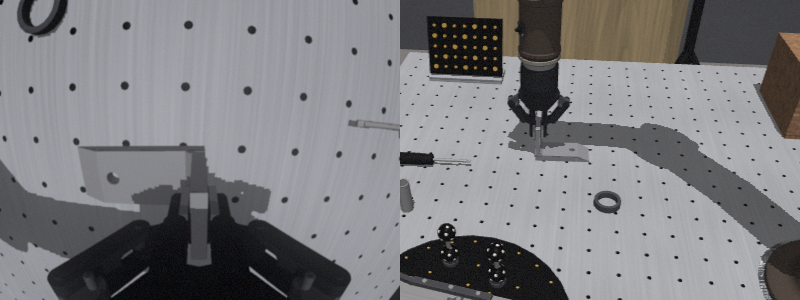

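Grasp is good: the leg is between the pads, 9.2 mm wide, with the foot flat on the table, so foot underside = TCP − 43.4 mm. Next I lift and carry it.

```bash
cat >> h.py <<'E'
FX=np.array([.597,.133]);FA=170.83
def fw(x,y=0): 
    a=np.radians(FA); return FX+np.array([np.cos(a)*x-np.sin(a)*y,np.sin(a)*x+np.cos(a)*y])
def wf(p):
    a=np.radians(FA);d=np.asarray(p)[:2]-FX; return np.array([np.cos(a)*d[0]+np.sin(a)*d[1],-np.sin(a)*d[0]+np.cos(a)*d[1]])
E
python3 -c "
from h import *
print(fw(-.225))
jog([*fw(-.225),.21],FA-180,np.array([.513,-.3232,.0413]),pose(2.9))
jog([*fw(-.225),.13],FA-180,np.array([.513,-.3232,.0413]),pose(2.9))"
```

```text
[0.81912446 0.09714303]
jog [0.    0.    1.207] [13.477 10.9   -5.623]
jog [0.    0.    1.207] [13.477 10.9   -2.957]
```

Request:
{"method": "jog_arm", "body": {"motion": [[0,0,0,0,0,-1,0],[0,0,0,0,0,-3,0],[0,0,0,0.5,0.4,-5,0],[0,0,0.2,1.9,1.5,-5.6,0],[0,0,0.4,3.3,2.7,-5.6,0],[0,0,0.6,4.7,3.8,-5.6,0],[0,0,0.8,6.1,4.9,-5.6,0],[0,0,1.0,7.4,6.0,-5.6,0]]}}

```text
time: 3.55
eef_pos: [0.683, -0.0895, 0.2101]
tool_rot: [2.354, 2.08, 0.001]
contact_force: [0.5, -0.8, -2.5]
gripper_width: 0.0094
```

```bash
python3 -c "
from h import *
jog([*fw(-.225),.21],FA-180)"
```

```text
jog [0.003 0.    0.21 ] [6.732e+00 3.737e+00 4.000e-03]
```

Request:
{"method": "jog_arm", "body": {"motion": [[0,0,0.21,1.3,0.75,0,0],[0,0,0.21,2.7,1.5,0,0],[0,0,0.21,4.1,2.3,0,0],[0,0,0.21,5.4,3.0,0,0],[0,0,0.21,6.4,3.55,0.5,0],[0,0,0.21,6.73,3.74,1.4,0],[0,0,0.21,6.73,3.74,2.0,0],[0,0,0.21,6.73,3.74,2.0,0]]}}

```text
time: 4.55
eef_pos: [0.8167, 0.0928, 0.1467]
tool_rot: [-2.392, -2.035, 0.008]
contact_force: [-0.2, 0.8, -2.6]
gripper_width: 0.0092
```

```bash
python3 - <<'E'
from h import *
from station import sense
s=sense();print(s['time'],s['eef_pos'],s['tool_rot'],s['contact_force'],s['joint_positions'])
a=grab('wrist','w3')['image'][:,:,::-1]
im=cv2.resize(a[60:420,0:480],None,fx=1.6,fy=1.6,interpolation=cv2.INTER_CUBIC);cv2.imwrite('pics/v3.png',cv2.convertScaleAbs(im,alpha=1.3))
E
```

```text
4.55 [0.81667469 0.092827   0.14671071] [-2.3917554  -2.03499688  0.00790706] [-0.17741323  0.78766619 -2.56618869] [-0.01262593  0.85488573 -0.33871273  1.05183286  0.26602939  1.27917884
 -0.48017255]
```

View pics/v3.png

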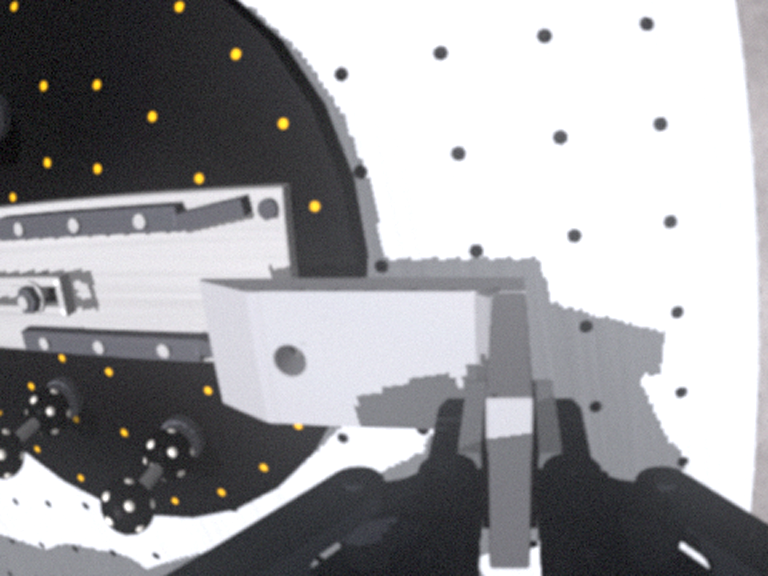

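Wrist: toe corners at crop (203,281) and (222,405), hole (290,360), plate corner (288,184), nut (28,299); rails and mouth are ahead of the toe.

```bash
python3 - <<'E'
from h import *
np.set_printoptions(precision=4,suppress=True)
c=load('w3');P=lambda u,v,z:onz(c,u/1.6,v/1.6+60,z,True)
zb=.1467-.0434
t=R.from_rotvec([-2.3918,-2.035,.0079]);e=np.array([.8167,.0928,.1467])
print('yaw tooly',np.degrees(np.arctan2(*t.apply([0,1,0])[[1,0]])), 'tool z',t.apply([0,0,1]))
for n,u,v,z in(('toe',202,281,zb+.001),('toe',222,405,zb+.001),('hole',290,360,zb+.014),('bev',247,291,zb+.014),('bev',267,422,zb+.014),('leg',490,292,zb+.08),('leg',526,292,zb+.08),('leg',490,567,zb+.08),('legb',530,567,zb+.08)):
    p=P(u,v,z);print(n,p,'tool',t.inv().apply(p-e),'fix',wf(p))
for n,u,v,z in(('corner',288,184,.052),('edgeX',297,277,.052),('edgeY',0,205,.052),('nut',28,297,.083),('upflare',250,205,.061),('uprail out',185,206,.061),('lowrail in',22,328,.061),('lowrail in2',207,338,.061),('finger end',72,294,.076)):
    p=P(u,v,z);print(n,p,'fix',wf(p))
E
```

```text
yaw tooly -9.216520023470155 tool z [-0.0046 -0.0023 -1.    ]
toe [0.7112 0.1351 0.1043] tool [ 0.025  -0.1108  0.0428] fix [-0.1124 -0.0203]
toe [0.701  0.0849 0.1043] tool [-0.0262 -0.1128  0.043 ] fix [-0.1103  0.0309]
hole [0.7437 0.1058 0.1173] tool [ 0.0012 -0.074   0.0297] fix [-0.1491  0.0035]
bev [0.7357 0.132  0.1173] tool [ 0.0258 -0.0861  0.0297] fix [-0.1371 -0.0211]
bev [0.7263 0.0829 0.1173] tool [-0.0242 -0.0875  0.0298] fix [-0.1357  0.0289]
leg [0.8208 0.1417 0.1833] tool [ 0.0488 -0.0039 -0.0367] fix [-0.2196 -0.0443]
leg [0.8275 0.1406 0.1833] tool [ 0.0488  0.0028 -0.0368] fix [-0.2263 -0.0443]
leg [0.8082 0.0712 0.1833] tool [-0.0228 -0.0051 -0.0365] fix [-0.2184  0.0273]
legb [0.8179 0.0697 0.1833] tool [-0.0227  0.0047 -0.0366] fix [-0.2282  0.0273]
corner [0.7323 0.1573 0.052 ] fix [-0.1297 -0.0456]
edgeX [0.7258 0.1167 0.052 ] fix [-0.1297 -0.0045]
edgeY [0.5532 0.1875 0.052 ] fix [ 0.052  -0.0468]
nut [0.59   0.1399 0.083 ] fix [ 0.008  -0.0057]
upflare [0.7169 0.1531 0.061 ] fix [-0.1151 -0.0389]
uprail out [0.6851 0.1593 0.061 ] fix [-0.0827 -0.04  ]
lowrail in [0.5492 0.1198 0.061 ] fix [0.0451 0.0207]
lowrail in2 [0.6757 0.0981 0.061 ] fix [-0.0833  0.0219]
finger end [0.6152 0.1349 0.076 ] fix [-0.0176 -0.0048]
```

```bash
cat >> h.py <<'E'
FX=np.array([.6015,.1365]);FA=170.5
E
python3 -c "
from h import *
jog([*fw(-.230),.102],FA-180)"
```

```text
jog [-0.009  0.01   0.027] [0.242 0.326 1.56 ]
```

Request:
{"method": "jog_arm", "body": {"motion": [[0,0,0.03,0.24,0.33,0.4,0],[0,0,0.03,0.24,0.33,0.9,0],[0,0,0.03,0.24,0.33,1.3,0],[0,0,0.03,0.24,0.33,1.56,0],[0,0,0.03,0.24,0.33,1.56,0]]}}

```text
time: 5.22
eef_pos: [0.8286, 0.1009, 0.1017]
tool_rot: [-2.396, -2.031, 0.002]
contact_force: [0.5, 0.2, -2.5]
gripper_width: 0.0092
```

```bash
python3 - <<'E'
from h import *
from station import sense
s=sense();print(s['time'],s['eef_pos'],s['tool_rot'],s['contact_force'],wf(s['eef_pos']))
jog([*fw(-.230),.102],FA-180)
a=grab('wrist','w4')['image'][:,:,::-1]
im=cv2.resize(a[100:400,0:380],None,fx=2,fy=2,interpolation=cv2.INTER_CUBIC);cv2.imwrite('pics/v4.png',cv2.convertScaleAbs(im,alpha=1.1))
E
```

```text
5.225 [0.82861012 0.10085115 0.10172568] [-2.39570622e+00 -2.03106740e+00  2.31737078e-03] [ 0.49775172  0.24150253 -2.48185228] [-0.2298792  -0.00232403]
jog [-0.009  0.004  0.008] [-0.077  0.004 -0.009]
```

View pics/v4.png

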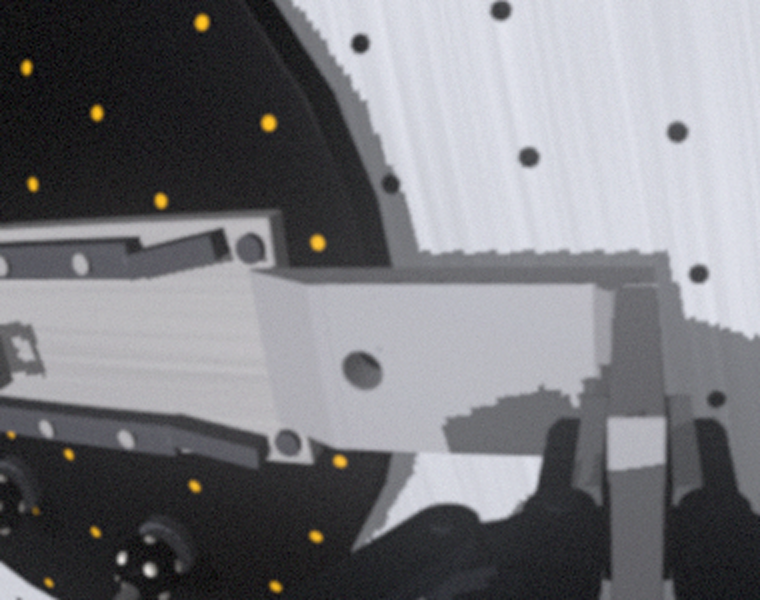

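Wrist (2x crop, offset 100): plate corners (273,215) and (312,463), screws (249,249) and (287,442), toe corners (254,273) and ≈(277,434). The toe is just above the plate's edge and roughly centred.

```bash
python3 - <<'E'
from h import *
np.set_printoptions(precision=4,suppress=True)
c=load('w4');P=lambda u,v,z:onz(c,u/2,v/2+100,z,True)
zb=.1017-.0434
for n,u,v,z in(('toe',253,273,zb+.001),('toe',277,434,zb+.001),('hole',363,370,zb+.014),('bev',305,284,zb+.014),('bev',333,446,zb+.014),('corner',274,215,.052),('corner',313,463,.052),('scr',249,249,.054),('scr',287,442,.054),('rail screw up',80,264,.062),('rs low',125,439,.062),('rail in floor up',130,278,.052),('up0',0,278,.052),('rail low in top',180,414,.061),('low0',0,398,.061)):
    p=P(u,v,z);print(n,p,'fix',wf(p))
E
```

```text
toe [0.7235 0.143  0.0593] fix [-0.1193 -0.0266]
toe [0.7119 0.0909 0.0593] fix [-0.1164  0.0268]
hole [0.756  0.1141 0.0723] fix [-0.1561 -0.0034]
bev [0.7468 0.1404 0.0723] fix [-0.1427 -0.0278]
bev [0.7384 0.0919 0.0723] fix [-0.1424  0.0214]
corner [0.7317 0.157  0.052 ] fix [-0.1251 -0.0417]
corner [0.7161 0.0751 0.052 ] fix [-0.1232  0.0417]
scr [0.7212 0.1491 0.054 ] fix [-0.116  -0.0322]
scr [0.7108 0.0849 0.054 ] fix [-0.1163  0.0329]
rail screw up [0.6583 0.1581 0.062 ] fix [-0.0524 -0.0307]
rs low [0.6476 0.0954 0.062 ] fix [-0.0523  0.033 ]
rail in floor up [0.6695 0.148  0.052 ] fix [-0.0651 -0.0226]
up0 [0.601  0.1595 0.052 ] fix [ 0.0043 -0.0226]
rail low in top [0.6775 0.1022 0.061 ] fix [-0.0806  0.0212]
low0 [0.5832 0.1163 0.061 ] fix [0.0147 0.023 ]
```

Request:
{"method": "jog_arm", "body": {"motion": [[0,0,0,-0.09,0,0.1,0],[0,0,0,-0.09,0,0.18,0],[0,0,0,-0.09,-0.2,0.18,0],[0,0,0,-0.09,-0.4,0.18,0],[0,0,0,-0.09,-0.6,0.18,0],[0,0,0,-0.09,-0.8,0.18,0],[0,0,0,-0.09,-1.0,0.18,0],[0,0,0,-0.09,-1.0,0.18,0]]}}

```text
time: 6.28
eef_pos: [0.7988, 0.1035, 0.0978]
tool_rot: [-2.396, -2.032, -0.0]
contact_force: [-0.2, 0.0, -1.5]
gripper_width: 0.0091
```

Request:
{"method": "jog_arm", "body": {"motion": [[0,0,0,0,0,0.02,0],[0,0,0,0,0,0.04,0]]}}

```text
time: 6.52
eef_pos: [0.7993, 0.1032, 0.0961]
tool_rot: [2.396, 2.031, -0.0]
contact_force: [1.0, -0.4, -3.3]
gripper_width: 0.0091
```

Request:
{"method": "jog_arm", "body": {"motion": [[0,0,0,0,0,0.02,0],[0,0,0,0,0,0.03,0],[0,0,0,0,0,0.03,0]]}}

```text
time: 6.9
eef_pos: [0.7991, 0.1033, 0.0953]
tool_rot: [-2.396, -2.031, 0.0]
contact_force: [0.8, -0.3, -2.6]
gripper_width: 0.0092
```

```bash
cat > st.py <<'E'
from h import *
from station import sense
np.set_printoptions(precision=4,suppress=True)
s=sense();a=np.radians(FA);F=s['contact_force']
print(s['time'],s['eef_pos'],'fix',wf(s['eef_pos']),'Ffix',np.r_[F[0]*np.cos(a)+F[1]*np.sin(a),-F[0]*np.sin(a)+F[1]*np.cos(a),F[2]],'tq',s['wrist_torque'])
jog([*fw(0),.0],FA-180)
E
python3 st.py
```

```text
6.9 [0.7991 0.1033 0.0953] fix [-0.2004  0.0001] Ffix [-0.835   0.1663 -2.6438] tq [ 0.0059 -0.1592 -0.0093]
jog [-0.    -0.     0.008] [ 0.012 -6.68   3.177]
```

Request:
{"method": "jog_arm", "body": {"motion": [[0,0,0,0,0,0.02,0],[0,0,0,0,0,0.03,0],[0,0,0,0,0,0.04,0],[0,0,0,0,0,0.04,0]]}}

```text
time: 7.4
eef_pos: [0.7994, 0.1033, 0.0949]
tool_rot: [2.396, 2.031, 0.001]
contact_force: [-0.4, 0.0, 3.6]
gripper_width: 0.0089
```

Request:
{"method": "jog_arm", "body": {"motion": [[0,0,0,0,-0.1,0,0],[0,0,0,0,-0.2,0,0],[0,0,0,0,-0.3,0,0],[0,0,0,0,-0.4,0,0],[0,0,0,0,-0.5,0,0],[0,0,0,0,-0.6,0,0],[0,0,0,0,-0.7,0,0],[0,0,0,0,-0.8,0,0]]}}

```text
time: 8.4
eef_pos: [0.7768, 0.1065, 0.0954]
tool_rot: [2.395, 2.029, 0.004]
contact_force: [5.6, -2.5, 5.8]
gripper_width: 0.0093
```

```bash
python3 st.py
```

```text
8.4 [0.7768 0.1065 0.0954] fix [-0.1779  0.0006] Ffix [-5.9807  1.5278  5.8481] tq [-0.4207 -1.1129  0.136 ]
jog [ 0.022 -0.001  0.004] [ 0.025 -5.942  3.157]
```

Request:
{"method": "jog_arm", "body": {"motion": [[0,0,0,-0.02,-0.1,-0.01,0],[0,0,0,-0.02,-0.2,-0.01,0],[0,0,0,-0.02,-0.3,-0.01,0],[0,0,0,-0.02,-0.4,-0.01,0],[0,0,0,-0.02,-0.5,-0.01,0],[0,0,0,-0.02,-0.6,-0.01,0],[0,0,0,-0.02,-0.7,-0.01,0],[0,0,0,-0.02,-0.8,-0.01,0]]}}

```text
time: 9.4
eef_pos: [0.7526, 0.1104, 0.0954]
tool_rot: [2.395, 2.03, 0.003]
contact_force: [4.7, -1.4, 4.5]
gripper_width: 0.0091
```

```bash
python3 st.py
```

```text
9.4 [0.7526 0.1104 0.0954] fix [-0.1534  0.0008] Ffix [-4.844   0.6589  4.5472] tq [-0.29   -0.9258  0.0292]
jog [ 0.016 -0.003  0.007] [ 0.032 -5.122  3.167]
```

Request:
{"method": "jog_arm", "body": {"motion": [[0,0,0,0,-0.13,0,0],[0,0,0,0,-0.26,0,0],[0,0,0,0,-0.39,0,0],[0,0,0,0,-0.52,0,0],[0,0,0,0,-0.65,0,0],[0,0,0,0,-0.78,0,0],[0,0,0,0,-0.9,0,0],[0,0,0,0,-1.0,0,0]]}}

```text
time: 10.4
eef_pos: [0.7232, 0.1153, 0.0955]
tool_rot: [2.395, 2.03, 0.004]
contact_force: [5.0, -1.5, 6.1]
gripper_width: 0.0094
```

```bash
python3 st.py
```

```text
10.4 [0.7232 0.1153 0.0955] fix [-0.1235  0.0009] Ffix [-5.2171  0.6842  6.1111] tq [-0.4465 -1.1829  0.0425]
jog [ 0.018 -0.003  0.006] [ 0.032 -4.127  3.17 ]
```

Request:
{"method": "jog_arm", "body": {"motion": [[0,0,0,0,-0.09,0,0],[0,0,0,0,-0.18,0,0],[0,0,0,0,-0.27,0,0],[0,0,0,0,-0.36,0,0],[0,0,0,0,-0.45,0,0],[0,0,0,0,-0.54,0,0],[0,0,0,0,-0.62,0,0],[0,0,0,0,-0.7,0,0]]}}

```text
time: 11.4
eef_pos: [0.7025, 0.1187, 0.0954]
tool_rot: [2.395, 2.03, 0.004]
contact_force: [5.2, -1.1, 5.4]
gripper_width: 0.0091
```

```bash
python3 st.py
```

```text
11.4 [0.7025 0.1187 0.0954] fix [-0.1026  0.0009] Ffix [-5.3338  0.2679  5.3577] tq [-0.4001 -1.1717  0.0345]
jog [ 0.018 -0.003  0.006] [ 0.032 -3.429  3.171]
```

Request:
{"method": "jog_arm", "body": {"motion": [[0,0,0,0,-0.05,0,0],[0,0,0,0,-0.1,0,0],[0,0,0,0,-0.15,0,0],[0,0,0,0,-0.2,0,0],[0,0,0,0,-0.25,0,0],[0,0,0,0,-0.3,0,0]]}}

```text
time: 12.15
eef_pos: [0.6945, 0.1199, 0.0955]
tool_rot: [2.395, 2.029, 0.006]
contact_force: [9.4, -1.7, 3.3]
gripper_width: 0.0092
```

```bash
python3 st.py
```

```text
12.15 [0.6945 0.1199 0.0955] fix [-0.0944  0.001 ] Ffix [-9.5802  0.1364  3.2867] tq [-0.3493 -1.9986  0.0366]
jog [ 0.027 -0.005  0.005] [ 0.033 -3.163  3.17 ]
```

Request:
{"method": "jog_arm", "body": {"motion": [[0,0,0,0,-0.05,0,0],[0,0,0,0,-0.1,0,0],[0,0,0,0,-0.15,0,0],[0,0,0,0,-0.2,0,0],[0,0,0,0,-0.25,0,0],[0,0,0,0,-0.3,0,0]]}}

```text
time: 12.9
eef_pos: [0.6884, 0.1207, 0.0965]
tool_rot: [2.393, 2.025, 0.013]
contact_force: [15.4, -1.3, 2.4]
gripper_width: 0.0094
```

```bash
python3 st.py
```

```text
12.9 [0.6884 0.1207 0.0965] fix [-0.0883  0.0012] Ffix [-15.4199  -1.3106   2.4499] tq [-0.5603 -3.38   -0.0144]
jog [ 0.058 -0.011 -0.001] [ 0.034 -2.976  3.187]
```

```bash
python3 - <<'E'
from h import *
a=grab('side','s5')['image'][:,:,::-1][250:430,130:380]
b=grab('wrist','w5')['image'][:,:,::-1]
im=np.zeros((600,800,3),np.uint8);im[:324,:450]=cv2.resize(a,None,fx=1.8,fy=1.8,interpolation=cv2.INTER_CUBIC);im[:340,450:]=cv2.resize(b[100:440,0:350],None,fx=1,fy=1)
im=np.zeros((600,800,3),np.uint8);x=cv2.resize(a,None,fx=3.2,fy=3.2,interpolation=cv2.INTER_CUBIC)[:,:800];im[:x.shape[0],:x.shape[1]]=x
cv2.imwrite('pics/v5.png',cv2.convertScaleAbs(im,alpha=1.3))
E
```

```text
(no output)
```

View pics/v5.png

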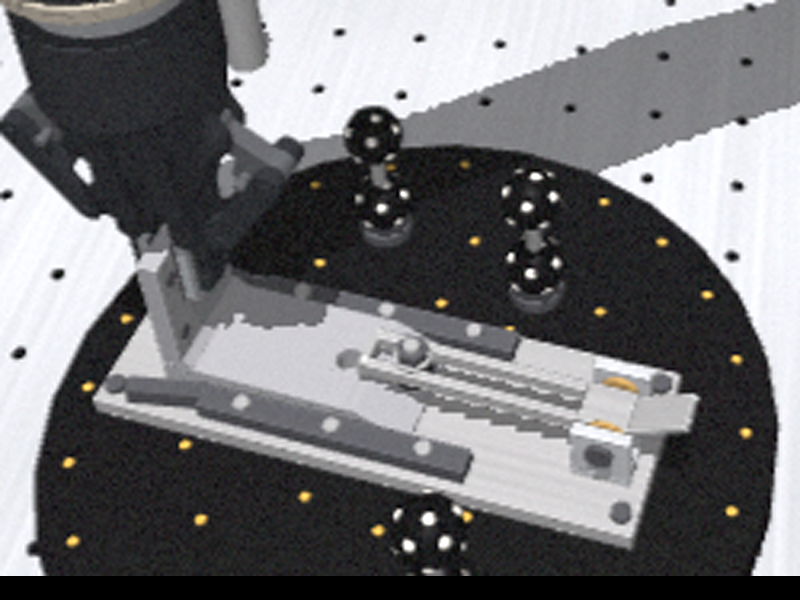

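Side: toe is under the spindle and the finger is riding up the bevel; targets are untouched. The extra force is the climb plus a slight heel-up tilt, which I'll counter while going on slowly.

Request:
{"method": "jog_arm", "body": {"motion": [[0.02,0,0,0,0,0,0],[0.05,0,0,0,-0.03,0,0],[0.06,0,0,0,-0.06,0,0],[0.06,0,0,0,-0.09,0,0],[0.06,0,0,0,-0.12,0,0]]}}

```text
time: 13.62
eef_pos: [0.6839, 0.1214, 0.0955]
tool_rot: [-2.395, -2.028, 0.001]
contact_force: [13.6, -2.3, -0.0]
gripper_width: 0.0095
```

```bash
python3 st.py
```

```text
13.625 [0.6839 0.1214 0.0955] fix [-0.0837  0.0013] Ffix [-13.7752   0.0001  -0.0442] tq [-0.5468 -3.2644  0.028 ]
jog [-0.014 -0.008  0.001] [ 0.039 -2.784  3.192]
```

Request:
{"method": "jog_arm", "body": {"motion": [[0,0,0,0,-0.04,0,0],[0,0,0,0,-0.08,0,0],[0,0,0,0,-0.12,0,0],[0,0,0,0,-0.16,0,0],[0,0,0,0,-0.2,0,0]]}}

```text
time: 14.25
eef_pos: [0.6779, 0.1224, 0.0955]
tool_rot: [-2.395, -2.028, 0.001]
contact_force: [13.9, -1.1, -0.2]
gripper_width: 0.0095
```

```bash
python3 st.py
```

```text
14.25 [0.6779 0.1224 0.0955] fix [-0.0777  0.0013] Ffix [-13.9166  -1.1866  -0.1952] tq [-0.5805 -3.4748  0.0475]
jog [-0.014 -0.008  0.001] [ 0.04  -2.582  3.191]
```

Request:
{"method": "jog_arm", "body": {"motion": [[0,0,0,0,-0.04,0,0],[0,0,0,0,-0.08,0,0],[0,0,0,0,-0.12,0,0],[0,0,0,0,-0.15,0,0],[0,0,0,0,-0.15,0,0]]}}

```text
time: 14.88
eef_pos: [0.6723, 0.1234, 0.0955]
tool_rot: [-2.394, -2.028, 0.004]
contact_force: [9.8, -1.8, 1.7]
gripper_width: 0.009
```

```bash
python3 st.py
```

```text
14.875 [0.6723 0.1234 0.0955] fix [-0.072   0.0012] Ffix [-9.9753  0.1976  1.6965] tq [-0.6424 -2.6407  0.1192]
jog [-0.027 -0.004  0.005] [ 0.04  -2.384  3.195]
```

Request:
{"method": "jog_arm", "body": {"motion": [[0,0,0,0,-0.03,0,0],[0,0,0,0,-0.06,0,0],[0,0,0,0,-0.09,0,0],[0,0,0,0,-0.12,0,0]]}}

```text
time: 15.38
eef_pos: [0.669, 0.1239, 0.0955]
tool_rot: [-2.394, -2.028, 0.003]
contact_force: [10.0, -1.9, 1.2]
gripper_width: 0.0094
```

```bash
python3 st.py
```

```text
15.375 [0.669  0.1239 0.0955] fix [-0.0687  0.0013] Ffix [-10.2279   0.2528   1.246 ] tq [-0.6733 -2.8549  0.0444]
jog [-0.024 -0.005  0.004] [ 0.042 -2.276  3.193]
```

Request:
{"method": "jog_arm", "body": {"motion": [[0,0,0,0,-0.02,0,0],[0,0,0,0,-0.04,0,0],[0,0,0,0,-0.06,0,0],[0,0,0,0,-0.08,0,0]]}}

```text
time: 15.88
eef_pos: [0.6665, 0.1243, 0.0955]
tool_rot: [-2.394, -2.028, 0.004]
contact_force: [10.3, -1.9, 1.6]
gripper_width: 0.009
```

Request:
{"method": "jog_arm", "body": {"motion": [[0,0,0,0,-0.02,0,0],[0,0,0,0,-0.04,0,0],[0,0,0,0,-0.06,0,0]]}}

```text
time: 16.25
eef_pos: [0.6646, 0.1246, 0.0955]
tool_rot: [-2.394, -2.028, 0.004]
contact_force: [9.2, -1.9, 2.1]
gripper_width: 0.0095
```

```bash
python3 st.py; python3 - <<'E'
from h import *
a=grab('side','s6')['image'][:,:,::-1][330:420,200:380]
im=cv2.resize(a,None,fx=4.4,fy=4.4,interpolation=cv2.INTER_CUBIC)
cv2.imwrite('pics/v6.png',cv2.convertScaleAbs(im,alpha=1.3))
E
```

```text
16.25 [0.6646 0.1246 0.0955] fix [-0.0642  0.0013] Ffix [-9.3421  0.3181  2.08  ] tq [-0.6534 -2.6602  0.065 ]
jog [-0.028 -0.004  0.005] [ 0.044 -2.123  3.193]
```

Request:
{"method": "jog_arm", "body": {"motion": [[0,0,0,0,-0.02,0,0],[0,0,0,0,-0.04,0,0]]}}

```text
time: 16.55
eef_pos: [0.6634, 0.1248, 0.0955]
tool_rot: [-2.394, -2.028, 0.004]
contact_force: [9.8, -1.6, 1.5]
gripper_width: 0.009
```

Request:
{"method": "jog_arm", "body": {"motion": [[0,0,0,0,-0.02,0,0],[0,0,0,0,-0.04,0,0]]}}

```text
time: 16.8
eef_pos: [0.6619, 0.1251, 0.0955]
tool_rot: [-2.393, -2.028, 0.005]
contact_force: [8.8, -1.8, 1.2]
gripper_width: 0.0092
```

```bash
python3 st.py; python3 - <<'E'
from h import *
a=load('s6')['image'][:,:,::-1][330:420,200:380]
b=grab('side','s7')['image'][:,:,::-1][330:420,200:380]
o=load('side0')['image'][:,:,::-1][330:420,200:380]
g=lambda x:cv2.resize(x,None,fx=3,fy=3,interpolation=cv2.INTER_CUBIC)[:,:400]
im=np.zeros((540,800,3),np.uint8);im[:270,:400]=g(o);im[:270,400:]=g(a);im[270:,:400]=g(b)
cv2.imwrite('pics/v7.png',cv2.convertScaleAbs(im,alpha=1.3))
E
```

```text
16.8 [0.6619 0.1251 0.0955] fix [-0.0615  0.0013] Ffix [-8.9281  0.3302  1.215 ] tq [-0.7421 -2.6382  0.0606]
jog [-0.03  -0.003  0.006] [ 0.044 -2.033  3.193]
```

View pics/v7.png

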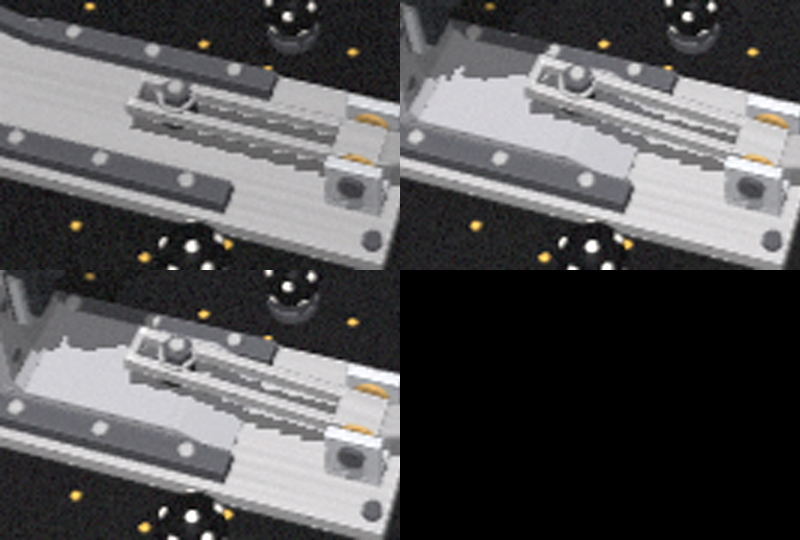

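Finger is clearly raised in both later panels (end ~13 px higher at 3x than at rest), so the pilot is still riding on top. I'll add a tracker of the nut height and go on in small steps.

```bash
cat > trk.py <<'E'
from h import *
import sys
up=lambda im:cv2.resize(im,None,fx=4,fy=4,interpolation=cv2.INTER_CUBIC)
T=up(load('s7')['image'][335:365,238:272])
def tr(tag):
    S=up(load(tag)['image'][320:380,225:290]); r=cv2.matchTemplate(S,T,cv2.TM_CCOEFF_NORMED); _,m,_,l=cv2.minMaxLoc(r)
    print(tag,'du,dv px vs s7',l[0]/4-13,l[1]/4-15,round(m,3))
if len(sys.argv)>1: grab('side',sys.argv[1]); tr(sys.argv[1])
else: [tr(t) for t in('side0','s5','s6','s7')]
E
python3 trk.py
```

```text
side0 du,dv px vs s7 3.0 -4.25 0.777
s5 du,dv px vs s7 -13.0 -2.75 0.845
s6 du,dv px vs s7 0.0 -0.25 0.973
s7 du,dv px vs s7 0.0 0.0 1.0
```

Request:
{"method": "jog_arm", "body": {"motion": [[0,0,0,0,-0.02,0,0],[0,0,0,0,-0.04,0,0]]}}

```text
time: 17.1
eef_pos: [0.6602, 0.1254, 0.0955]
tool_rot: [-2.393, -2.028, 0.006]
contact_force: [6.6, -0.9, 2.9]
gripper_width: 0.0094
```

```bash
python3 st.py|head -1;python3 trk.py s8
```

```text
17.1 [0.6602 0.1254 0.0955] fix [-0.0597  0.0012] Ffix [-6.6386 -0.2362  2.9338] tq [-0.585  -2.3271  0.0117]
s8 du,dv px vs s7 0.0 2.0 0.874
```

Request:
{"method": "jog_arm", "body": {"motion": [[0,0,0,0,0,0,0],[0,0,0,0,0,0,0]]}}

```text
time: 17.4
eef_pos: [0.6602, 0.1254, 0.0955]
tool_rot: [-2.393, -2.028, 0.006]
contact_force: [6.2, -1.9, 3.8]
gripper_width: 0.0095
```

```bash
python3 st.py|head -1;python3 trk.py s9
```

```text
17.4 [0.6602 0.1254 0.0955] fix [-0.0597  0.0012] Ffix [-6.4648  0.8606  3.8323] tq [-0.5744 -2.0774  0.0513]
s9 du,dv px vs s7 0.0 2.0 0.873
```

```bash
python3 - <<'E'
from h import *
up=lambda im:cv2.resize(im,None,fx=8,fy=8,interpolation=cv2.INTER_CUBIC)
def nut(T0,tag,x0,y0,x1,y1):
    T=up(load(T0)['image'][y0:y1,x0:x1]);m=9
    S=up(load(tag)['image'][y0-m:y1+m,x0-m:x1+m]);r=cv2.matchTemplate(S,T,cv2.TM_CCOEFF_NORMED);_,q,_,l=cv2.minMaxLoc(r)
    return l[0]/8-m,l[1]/8-m,round(q,3)
for t in('side0','s5','s6','s7','s8','s9'):
    print(t,nut('s7',t,250,348,268,361),nut('side0',t,250,353,268,365), nut('side0',t,241,355,262,372))
E
```

```text
side0 (-0.5, 4.5, 0.844) (0.0, 0.0, 0.997) (0.0, 0.0, 0.997)
s5 (-0.375, 3.0, 0.728) (0.25, -1.25, 0.644) (0.125, -1.25, 0.796)
s6 (0.125, -0.375, 0.924) (0.625, -4.875, 0.894) (0.375, -4.75, 0.797)
s7 (0.0, 0.0, 0.996) (0.5, -4.5, 0.862) (0.375, -4.25, 0.797)
s8 (0.0, 1.25, 0.684) (0.375, -4.75, 0.668) (0.0, -1.625, 0.691)
s9 (0.0, 1.25, 0.682) (0.375, -4.75, 0.66) (0.0, -1.625, 0.689)
```

```bash
python3 - <<'E'
from h import *
g=lambda t:cv2.resize(load(t)['image'][:,:,::-1][340:400,225:325],None,fx=4,fy=4,interpolation=cv2.INTER_CUBIC)
im=np.vstack([np.hstack([g('side0'),g('s7')]),np.hstack([g('s9'),np.zeros((240,400,3),np.uint8)])])
cv2.imwrite('pics/v9.png',cv2.convertScaleAbs(im,alpha=1.3))
E
```

```text
(no output)
```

View pics/v9.png

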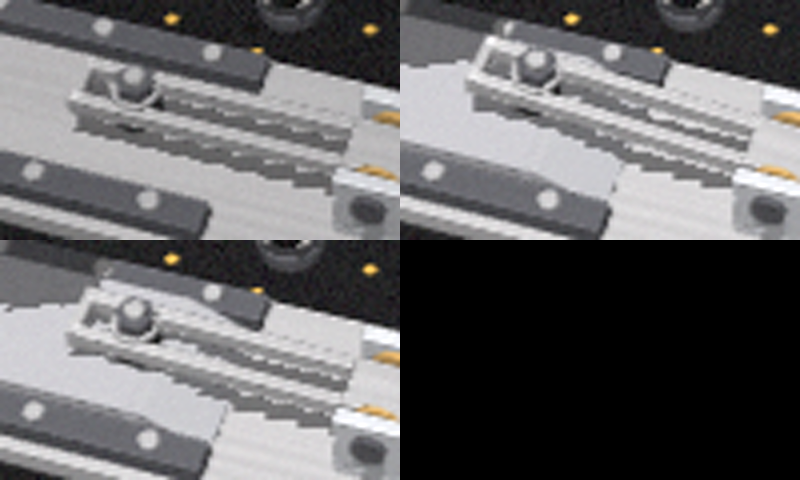

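Bottom-left panel: the nut is down to ~1.75 px above rest (5 px when riding), which is ≈0.045 rad, so it is in or just entering the hole. A small nudge will tell by feel.

Request:
{"method": "jog_arm", "body": {"motion": [[0,0,0,0,-0.02,0,0],[0,0,0,0,-0.03,0,0],[0,0,0,0,-0.03,0,0]]}}

```text
time: 17.82
eef_pos: [0.6599, 0.1255, 0.0955]
tool_rot: [-2.393, -2.028, 0.004]
contact_force: [8.1, -1.3, 2.6]
gripper_width: 0.0091
```

```bash
cat > trk2.py <<'E'
from h import *
import sys
grab('side',sys.argv[1])
up=lambda im:cv2.resize(im,None,fx=8,fy=8,interpolation=cv2.INTER_CUBIC)
def nut(T0,tag,x0,y0,x1,y1):
    T=up(load(T0)['image'][y0:y1,x0:x1]);m=7
    S=up(load(tag)['image'][y0-m:y1+m,x0-m:x1+m]);r=cv2.matchTemplate(S,T,cv2.TM_CCOEFF_NORMED);_,q,_,l=cv2.minMaxLoc(r)
    return l[0]/8-m,l[1]/8-m,round(q,3)
for t in('side0','s7',sys.argv[1]): print(t,'vs s9',nut('s9',t,250,350,268,365),nut('s9',t,241,355,262,372))
E
python3 st.py|head -1;python3 trk2.py s10
```

```text
17.825 [0.6599 0.1255 0.0955] fix [-0.0594  0.0012] Ffix [-8.2439 -0.1006  2.5555] tq [-0.6356 -2.5285  0.0458]
side0 vs s9 (-0.25, 2.0, 0.413) (0.125, 1.75, 0.729)
s7 vs s9 (0.125, -2.125, 0.698) (0.25, -2.25, 0.781)
s10 vs s9 (0.0, 0.0, 0.99) (0.0, 0.0, 0.989)
```

Request:
{"method": "jog_arm", "body": {"motion": [[0,0,0,0,-0.02,0,0],[0,0,0,0,-0.03,0,0],[0,0,0,0,-0.03,0,0]]}}

```text
time: 18.25
eef_pos: [0.6591, 0.1256, 0.0955]
tool_rot: [-2.394, -2.028, 0.004]
contact_force: [9.5, -2.4, 1.6]
gripper_width: 0.009
```

```bash
python3 st.py|head -1;python3 trk2.py s11|tail -1
```

```text
18.25 [0.6591 0.1256 0.0955] fix [-0.0586  0.0013] Ffix [-9.7999  0.8029  1.6422] tq [-0.6721 -2.5948  0.0876]
s11 vs s9 (0.0, 0.0, 0.974) (0.0, 0.125, 0.973)
```

Sliding 0.8 mm further left the finger height unchanged, so the rubber foot is bearing on the bracket rather than the pilot hanging on the hole's edge. I'll relax the push, then open.

Request:
{"method": "jog_arm", "body": {"motion": [[0,0,0,0,0.04,0,0],[0,0,0,0,0.08,0,0],[0,0,0,0,0.08,0,0]]}}

```text
time: 18.68
eef_pos: [0.6594, 0.1256, 0.0954]
tool_rot: [-2.391, -2.027, 0.01]
contact_force: [1.4, -1.4, 7.1]
gripper_width: 0.0092
```

```bash
python3 st.py|head -1;python3 trk2.py s12|tail -1
```

```text
18.675 [0.6594 0.1256 0.0954] fix [-0.0589  0.0012] Ffix [-1.5867  1.1791  7.0647] tq [-0.5909 -1.0449  0.0329]
s12 vs s9 (0.0, -0.125, 0.98) (0.0, -0.125, 0.97)
```

```bash
python3 - <<'E'
from h import *
c=load('s9')
for nm,x,h in(('nut',.012,.029),('end',-.008,.024)):
  for th in(0,.03,.05,.07,.11,.16):
    dx,dz=x-.105,h-.020
    X=.105+dx*np.cos(th)+dz*np.sin(th);Z=.052+.020-dx*np.sin(th)+dz*np.cos(th)
    print(nm,th,proj(c,[*fw(X),Z]))
E
```

```text
nut 0 [255.23431451 360.90632495]
nut 0.03 [255.25672099 359.72713909]
nut 0.05 [255.30326056 358.94757318]
nut 0.07 [255.37522188 358.17363181]
nut 0.11 [255.59584441 356.64392709]
nut 0.16 [256.01640804 354.76926354]
end 0 [242.33346194 359.87419265]
end 0.03 [242.1813819  358.41829438]
end 0.05 [242.11702388 357.45316204]
end 0.07 [242.08253856 356.49284901]
end 0.11 [242.10399743 354.58822852]
end 0.16 [242.30232258 352.24150565]
```

```bash
python3 - <<'E'
from h import *
for t in('side0','s7','s9','s12'):
    g=cv2.cvtColor(load(t)['image'],cv2.COLOR_RGB2GRAY).astype(float)
    out=[]
    for c0,lo,hi in((245,355,374),(249,355,374),(253,357,376),(270,361,378),(276,362,379)):
        p=g[lo:hi,c0:c0+3].mean(1)
        d=-np.diff(p);i=int(d.argmax());s=slice(max(i-1,0),i+2);out.append(round(lo+.5+(np.arange(len(d))[s]*np.clip(d[s],0,None)).sum()/np.clip(d[s],0,None).sum(),2))
    print(t,out)
    if 1: print(g[350:378,246:249].mean(1).astype(int))
E
```

```text
side0 [np.float64(365.6), np.float64(366.67), np.float64(367.57), np.float64(371.59), np.float64(363.5)]
[ 54  48  47  90 145 145 147 123 109  96  85  76  73 107 141 147 114  96
  91  80  78  76  76 106 142 145 145 143]
s7 [np.float64(360.96), np.float64(362.31), np.float64(363.5), np.float64(368.64), np.float64(370.5)]
[183 163 144 128 113 103 101  84 108 166 168 158 111 107 107  87  86  83
 158 161 160 160 159 161 160 159 162 161]
s9 [np.float64(363.98), np.float64(355.57), np.float64(366.48), np.float64(370.65), np.float64(362.57)]
[ 86  99 150 157 167 148 126 112  96  85  83 123 165 166 158 113 108  97
  88 158 161 160 160 161 160 160 161 160]
s12 [np.float64(363.82), np.float64(355.61), np.float64(368.44), np.float64(370.58), np.float64(362.59)]
[ 88 103 153 170 161 144 127 113  96  86  83 131 168 169 147 111 108  93
  86 159 158 161 160 159 159 160 160 160]
```

Bar-edge measurement puts the finger at ≈0.33 of its riding lift, ≈0.038 rad, so it is seated. Next I release.

Request:
{"method": "jog_arm", "body": {"motion": [[0,0,0,0,0,0,10],[0,0,0,0,0,0,20],[0,0,0,0,0,0,35],[0,0,0,0,0,0,35],[0,0,0,0,0,0,35]]}}

```text
time: 19.35
eef_pos: [0.6587, 0.126, 0.0943]
tool_rot: [-2.39, -2.026, 0.012]
contact_force: [-0.1, -0.4, 0.0]
gripper_width: 0.03
```

```bash
python3 st.py;python3 trk2.py s13|tail -1
```

```text
19.35 [0.6587 0.126  0.0943] fix [-0.0581  0.0009] Ffix [-0.0043  0.3948  0.004 ] tq [0.053  0.0326 0.0662]
jog [-0.065  0.001  0.008] [ 0.034 -1.902  3.166]
s13 vs s9 (0.0, 0.125, 0.947) (0.0, 0.125, 0.952)
```

Request:
{"method": "jog_arm", "body": {"motion": [[0,0,0,0,0,-0.4,35],[0,0,0,0,0,-1.2,35],[0,0,0,0,0,-2.4,35],[0,0,0,0,0,-4,35],[0,0,0,0,0,-5,35],[0,0,0,0,0,-5,35],[0,0,0,0,0,-5,35]]}}

```text
time: 20.27
eef_pos: [0.6603, 0.1255, 0.2446]
tool_rot: [-2.39, -2.026, 0.011]
contact_force: [-0.2, 0.0, 1.1]
gripper_width: 0.0298
```

```bash
python3 st.py|head -1;python3 trk2.py s14|tail -1; python3 - <<'E'
from h import *
a=load('s14')['image'][:,:,::-1][240:440,130:400]
b=grab('wrist','w14')['image'][:,:,::-1]; 
im=np.zeros((600,800,3),np.uint8);x=cv2.resize(a,None,fx=2.9,fy=2.9,interpolation=cv2.INTER_CUBIC);im[:x.shape[0],:x.shape[1]]=x[:,:800]
cv2.imwrite('pics/v14.png',cv2.convertScaleAbs(im,alpha=1.3))
for t in('side0','s14'):
    g=cv2.cvtColor(load(t)['image'],cv2.COLOR_RGB2GRAY).astype(float);o=[]
    for c0,lo,hi in((245,360,374),(253,361,374),(270,366,378)):
        d=-np.diff(g[lo:hi,c0:c0+3].mean(1));i=int(d.argmax());o.append((lo+i,round(d[i])))
    print(t,o)
E
```

```text
20.275 [0.6603 0.1255 0.2446] fix [-0.0598  0.0011] Ffix [ 0.2024 -0.0131  1.1456] tq [ 0.0088 -0.0423  0.0483]
s14 vs s9 (0.0, 0.0, 0.984) (0.0, 0.125, 0.958)
side0 [(365, 46), (367, 45), (371, 45)]
s14 [(364, 33), (366, 41), (370, 47)]
```

View pics/v14.png

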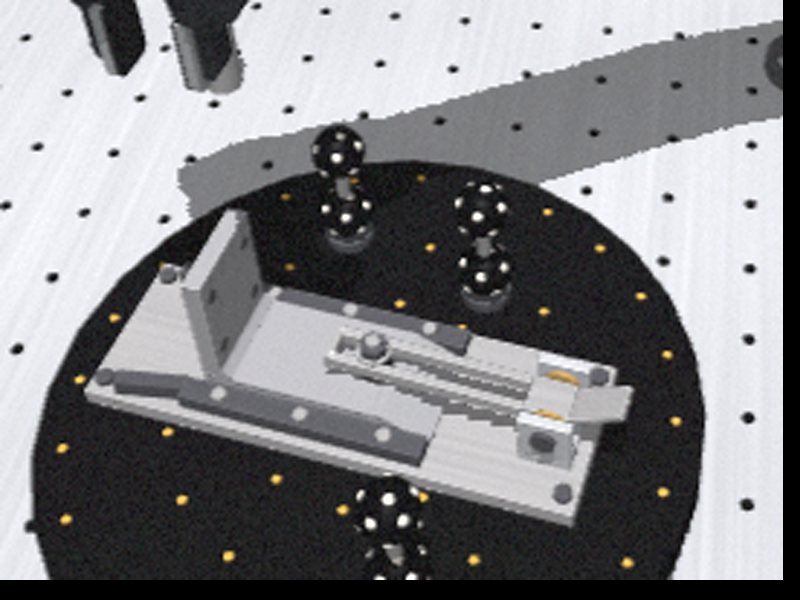

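The bracket stands in the nest between the rails with its hole under the spindle and the finger down on it. The gripper is clear and the targets stand where they did. Handing in.

```bash
python3 -c "
from station import job_done
print(job_done())"
```

```text
the job is handed in; nothing more can be done
None
```

The bracket is loaded in the fixture and released, and I handed the job in at about 20 s of the 61 s allowed. `job_done` reports no verdict.

**What I did:** I gripped the leg across its thickness, carried it to the mouth of the guide rails and lowered it to light floor contact. I then slid it in by feel. The largest push I read was about 15 N, on the bevel; readings came only at the end of each move.

**Seating checks:**
- **Drop:** the finger fell from its riding height (about 0.12 rad) and the sliding force fell with it.
- **Bearing down:** the bracket then slid a further 1.1 mm with no change in finger height, which is what I would expect with the rubber foot resting on it.
- **After release:** contact force was near zero. The gripper is about 150 mm up and clear, and the finger and bracket did not move.
- **Other things:** in the last side picture the three scan targets stand where they were. I did not look again at the other things on the table after carrying the bracket past them.

**Where the checks disagreed:**
- **Finger angle:** tracking the nut in the side picture gave about 0.045–0.055 rad, while the edge of the bar gave about 0.038 rad. The allowed range is 0.03–0.05, so this rests mainly on the bar edge. I did not test the 1.5 mm lock by pushing or pulling against it.
- **Fixture position:** the top and side cameras put the fixture a few mm apart. I used the wrist camera's value, which matched the plate's corners and screws.

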